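Set up the bench lap

ROBOT

A 7-joint arm with a two-finger parallel gripper is mounted at the origin on the work surface. World frame = base frame: x ahead of the robot, y to its left, z up, the work surface at z = 0. Lengths are in m, angles in rad, forces in N, time in s.
With the tool pointing down it reaches from about 0.35 to 0.775 m from the base axis. Payload 3.1 kg.
Tool frame: the origin (TCP) lies midway between the tips of the shut fingers; the grasp point (between the pads) lies 19 mm behind it; z points along the fingers, y is the line along which they close (so a half turn about z gives the same grasp; the last joint's range is limited). The gripper opens to 85 mm and grips with 20 to 120 N. Pads are 22 mm wide; open, the fingers measure 114 mm over their backs; the gripper's body (76 mm by 85 mm) begins 54 mm behind the grasp point. The pads swing forward as they close: fully open they stand 13 mm farther back than shut.
Start: joints at [-1.143, 0.311, 0.014, 1.512, -0.004, 1.319, -0.027], TCP at [0.249, 0.49, 0.207] pointing down, gripper open.
Joint ranges: [-2.7, 2.7], [-0.3, 1.91], [-1.27, 1.3], [0.12, 2.57], [-1.44, 4.58], [0.2, 2.03], [-3.05, 3.05]. Speed limits (rad/s): [2.79, 2.79, 3.14, 3.14, 3.14, 3.14, 3.14].

INTERFACE

Orientations are given as a unit quaternion [w, x, y, z].
In Python, from workcell import env gives the robot as it stands. The module is installed in compiled form; this text tells all that it offers. Calls block until the motion is done:
- env.movep(position, orientation): joint-space move of the TCP to a pose.
- env.line_to(position, frame=None, v=0.15): straight line of the TCP; frame=None keeps the orientation; v is the mean speed in m/s.
- env.goto_joints(angles): joint-space move.
- env.gripper_open() and env.grab(f_grip=None): open the fingers fully, or close them until they stop; f_grip is the grip in N (None keeps the last).
- env.sleep(seconds).
- env.solve_ik(position, orientation): joint angles nearest the present ones, or None.
- env.capture(name): name is "scene" or "top" or "wrist"; returns a dict with "pixels" (480x640x3 uint8, red, green, blue), "z_map" (480x640 float32, m along the optical axis (not along the pixel's ray), 0 where there is no reading), "fx", "fy", "cx", "cy" (pixels), "pose" (4x4, takes a point from camera to world coordinates); the wrist camera has in their place "tool_from_camera" (4x4, takes a point from camera to tool coordinates, whose origin is the TCP and whose axes are the flange's). Camera axes: x right, y down, z forward; pixel columns grow to the right and rows downward; lengths in m; the calibration is good to about 2 mm. A picture is of the moment at which its call begins: read the wrist's pose just before it.
A pose or a line that the arm cannot do raises env.Unreachable and nothing moves.
- env.finish_job(): hands the job in; it is judged then, once.
Readings, each from a call of its own:
- env.current_clock(): time.
- env.current_joints(): joint angles.
- env.current_qvel(): joint speeds.
- env.current_effort(): joint torques, N m.
- env.current_position(): TCP position.
- env.current_tcp_rot(): TCP orientation.
- env.current_contact_force(): force on the tool from outside, world axes, zero at the start.
- env.current_moment(): the same for the moment, N m.
- env.current_gripper_width(): opening from 0.0 (shut) to 1.0 (fully open).
- env.current_grip_force(): force on a finger pad.
Only numpy, scipy, OpenCV 4.12 (cv2) and the standard library are available. Lean on these libraries where they do the work, as an engineer would, in place of code of your own. Each camera call takes 0.05 s, during which the arm holds its last target. There are 200 camera calls.

TASK

Set up the little bench lap for polishing: slide the spacer sleeve that fits the spindle all the way down onto the flange, then slide the lap wheel onto the spindle, hub up, until it lies flat on the sleeve. Lower both gently by hand instead of letting them drop. Leave the narrow-bored sleeve and the other things on the bench where they are.

Things in the scene. Friction and masses are not known exactly. Their poses are not given: they have to be found in the camera images.
- machine: bench lap fixed to the bench: a grey housing 160 x 160 mm, 60 mm high, a dark round flange (60 mm diameter, 8 mm thick) on its top and an upright steel spindle at its centre. Origin at the centre of its underside on the bench, z up along the spindle axis
- seat (a point): centre of the flange's top face, on the spindle axis, 68 mm above the bench, where the sleeve's lower end comes to rest. The spindle (26 mm diameter) rises 90 mm above this point
- spindle_tip (a point): centre of the spindle's top, 158 mm above the bench; the top 8 mm taper from 26 mm to 18 mm diameter
- sleeve: the spacer sleeve that fits: plain aluminium tube standing on end, 50 mm outside diameter, 60 mm high, 28.5 mm bore right through. Origin at the centre of its lower end, z along its axis
- narrow_sleeve: a sleeve that does not fit: aluminium tube of the same outside (50 mm diameter, 60 mm high) standing on end, but with a thicker wall and only a 16 mm bore. Origin at the centre of its lower end
- wheel: lap wheel lying flat, hub up: aluminium disc 120 mm in diameter, 10 mm thick, with a round hub on top, 44 mm in diameter and 30 mm high (40 mm high in all); 28.5 mm bore right through disc and hub. Origin at the centre of the disc's underside, z up along the bore
- brick: pale soldering brick lying on the bench, 70 x 140 x 32 mm, bystander. Origin at the centre of its underside
- pliers: pliers with green handles lying on the bench, about 210 mm long, 16 mm high, bystander. Origin on the bench about midway, jaws to its +x
Mind the look-alikes: they are no part of the job. Of the things that look like the wheel, the middle-sized one is meant. Leave any green look-alike of the sleeve alone.

How it is judged:
By the outcome, as a careful person would: the job done as asked, in the order asked, and still so for the second after the job is handed in, with the robot touching nothing.
It also fails if it takes over 69 s, if anything falls off the work surface, if the arm or the gripper's body presses on something with over 40 N, if the wrist force passes 120 N, or if a joint passes its speed limit or range.

## Working session

There is one attempt and no reset: what is moved stays moved. The work goes in short steps, each a Python script; the robot and the scene stay as the last script left them, time stands still between calls to the robot, and variables do not carry over. Pictures are saved under pics/ and viewed, at most 10 in all, crops included, and the job is handed in when it is done.

```bash
mkdir -p pics
cat > h.py <<'E'
import numpy as np, cv2
from workcell import env
def cap(n,save=None):
    c=env.capture(n)
    if save: cv2.imwrite('pics/'+save,c['pixels'][:,:,::-1])
    return c
def cloud(c,T):
    z=c['z_map'];v,u=np.indices(z.shape)
    P=np.stack([(u-c['cx'])/c['fx']*z,(v-c['cy'])/c['fy']*z,z],-1)
    W=P@T[:3,:3].T+T[:3,3]; W[z<=0]=np.nan
    return W
E
python3 - <<'E'
from h import *
for n in('scene','top'):
    c=cap(n,n+'.png'); np.savez(n+'.npz',**c); print(n,c['pose'].round(3).tolist(),c['fx'])
print(env.current_position(),env.current_tcp_rot(),env.current_clock(),env.current_contact_force())
E
```

```text
scene [[0.009, 0.563, -0.827, 1.333], [1.0, -0.002, 0.01, -0.06], [0.004, -0.827, -0.563, 0.623], [0.0, 0.0, 0.0, 1.0]] 446.5603671026247
top [[-0.003, -0.997, 0.082, 0.47], [-1.0, 0.004, 0.01, -0.079], [-0.011, -0.082, -0.997, 1.47], [0.0, 0.0, 0.0, 1.0]] 551.2454635991297
[0.24869709 0.48977927 0.20614674] [-1.72331805e-04  2.32717619e-01  9.72543783e-01 -1.03458975e-03] 0.1 [-0.466255    0.09456307 -0.377583  ]
```

View pics/top.png

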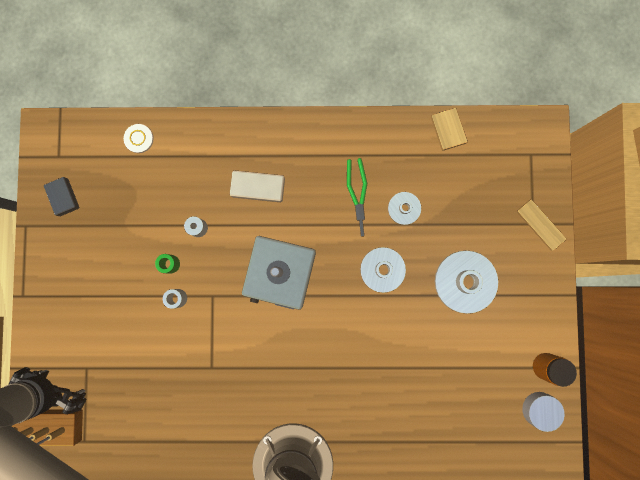

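View pics/scene.png

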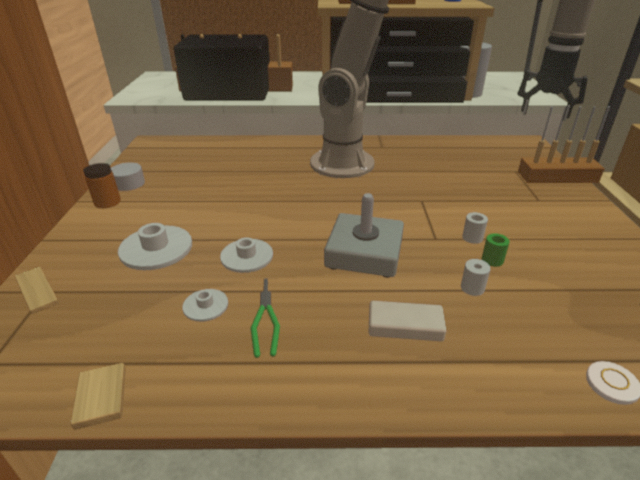

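The top view shows the spindle at about (276,271). The wheels are small (404,208), middle (383,270) and large (467,282). The grey sleeves are at (195,226), which looks narrow-bored, and (173,299), which looks wide; a green one is at (166,264). Next I'll measure them.

Run:
```python
from h import *
c=dict(np.load('top.npz')); W=cloud(c,c['pose']); px=c['pixels']
hsv=cv2.cvtColor(px,cv2.COLOR_RGB2HSV)
def fit(name,u,v,r,lo,hi):
    w=W[v-r:v+r,u-r:u+r].reshape(-1,3); m=(w[:,2]>lo)&(w[:,2]<hi); p=w[m]
    (a,b),rad=cv2.minEnclosingCircle((p[:,:2]*1000).astype(np.float32))
    print(name,len(p),'circ',round(a,1),round(b,1),'R',round(rad,1),'zmed',np.median(p[:,2]).round(4),'mean',p.mean(0).round(4))
fit('spindle tip',276,271,14,.145,.18)
fit('flange',278,271,16,.064,.075)
for n,u,v,r in(('small',404,208,20),('mid',383,270,27),('big',470,282,36)):
    fit(n+' disc',u,v,r,.005,.02); fit(n+' hub',u,v,r,.03,.06)
for n,u,v in(('slA',195,226),('slB',173,299),('green',166,264)): fit(n,u,v,15,.05,.07)
w=W[225:320,235:325].reshape(-1,3); p=w[(w[:,2]>.055)&(w[:,2]<.064)]
print('housing',cv2.minAreaRect((p[:,:2]*1000).astype(np.float32)))
print('table z',np.nanmedian(W[330:350,250:400,2]))
# crop
cr=[cv2.resize(px[v-20:v+20,u-20:u+20],(260,260),interpolation=cv2.INTER_CUBIC) for u,v in((195,226),(173,299),(276,271))]
cv2.imwrite('pics/crop.png',np.hstack(cr)[:,:,::-1])
```

```text
spindle tip 90 circ 496.0 33.9 R 12.5 zmed 0.156 mean [0.4955 0.0334 0.1561]
flange 367 circ 497.0 38.1 R 49.7 zmed 0.0677 mean [0.4964 0.0329 0.0682]
small disc 689 circ 668.3 -299.4 R 71.3 zmed 0.0084 mean [ 0.6669 -0.2967  0.0089]
small hub 30 circ 665.9 -298.2 R 15.5 zmed 0.0314 mean [ 0.6632 -0.2997  0.032 ]
mid disc 1426 circ 499.6 -235.1 R 95.2 zmed 0.0101 mean [ 0.5014 -0.2383  0.0103]
mid hub 141 circ 502.1 -238.4 R 21.8 zmed 0.0396 mean [ 0.5021 -0.2383  0.0393]
big disc 2691 circ 468.8 -469.1 R 131.8 zmed 0.0138 mean [ 0.4692 -0.4575  0.0135]
big hub 326 circ 470.0 -456.9 R 30.3 zmed 0.0531 mean [ 0.4697 -0.4559  0.051 ]
slA 280 circ 616.4 253.3 R 25.8 zmed 0.0602 mean [0.6154 0.2523 0.06  ]
slB 228 circ 429.3 305.0 R 25.1 zmed 0.0595 mean [0.4293 0.3041 0.0592]
green 226 circ 520.1 326.0 R 25.8 zmed 0.0595 mean [0.5195 0.3253 0.0592]
housing ((495.64410400390625, 33.72932434082031), (158.90097045898438, 159.32569885253906), 76.30782318115234)
table z 0.00039744746184866564
```

View pics/crop.png

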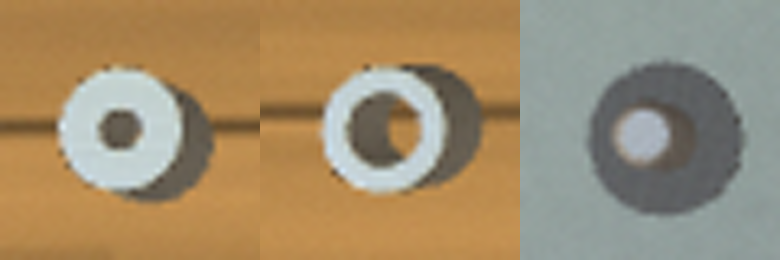

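The wide-bore sleeve that fits is the one at (173,299), at (0.429, 0.304). The one at (195,226) is the narrow-bored sleeve. Sizes and heights match the text. Next I'll cross-check with the wrist camera above the spindle, then above the sleeve.

```bash
cat >> h.py <<'E'
from scipy.spatial.transform import Rotation as Rn
Q=[0,0,1,0]
def wrist(save=None):
    p=env.current_position();q=env.current_tcp_rot()
    T=np.eye(4);T[:3,:3]=Rn.from_quat([q[1],q[2],q[3],q[0]]).as_matrix();T[:3,3]=p
    c=cap('wrist',save); return c,cloud(c,T@c['tool_from_camera'])
def fitw(W,xy,r,lo,hi):
    m=(np.hypot(W[...,0]-xy[0],W[...,1]-xy[1])<r)&(W[...,2]>lo)&(W[...,2]<hi); p=W[m]
    if len(p)<20: return len(p)
    (a,b),rad=cv2.minEnclosingCircle((p[:,:2]*1000).astype(np.float32))
    return len(p),round(a,1),round(b,1),'R',round(rad,1),p.mean(0).round(4)
E
python3 - <<'E'
from h import *
env.movep([.496,.033,.30],Q); c,W=wrist('w1.png')
print('tip',fitw(W,(.496,.033),.03,.148,.17),'\nflange',fitw(W,(.496,.033),.045,.064,.072))
p=W[(W[...,2]>.056)&(W[...,2]<.063)]; p=p[np.hypot(p[:,0]-.496,p[:,1]-.033)<.13]
print('hous',cv2.minAreaRect((p[:,:2]*1000).astype(np.float32)))
env.movep([.429,.304,.22],Q); c,W=wrist('w2.png')
print('sleeve',fitw(W,(.429,.304),.035,.055,.065),env.current_position(),env.current_tcp_rot().round(4),env.current_joints().round(2),env.current_clock())
E
```

```text
tip (831, 497.4, 34.7, 'R', 12.9, array([0.4959, 0.0348, 0.155 ])) 
flange (1863, 497.3, 34.4, 'R', 30.1, array([0.4901, 0.0347, 0.0672]))
hous ((496.9965515136719, 34.66448974609375), (156.27320861816406, 156.61398315429688), 76.0447998046875)
sleeve (2017, 430.8, 306.5, 'R', 25.1, array([0.4297, 0.3065, 0.0589])) [0.43077413 0.30196402 0.22071047] [ 1.0e-03  1.9e-03  1.0e+00 -2.0e-04] [-0.88  0.26  0.29  1.56 -0.07  1.33  0.99] 3.225
```

View pics/w2.png

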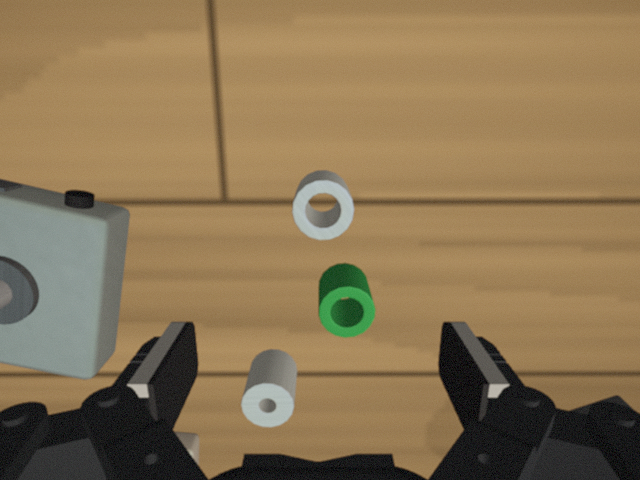

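The wrist view shows the wide-bore sleeve at (323,205), with green at (347,310) and narrow at (268,405). The wrist and top measurements agree within 2 mm. I'll let the arm settle, re-measure and grasp.

Run:
```python
from h import *
env.sleep(.3); c,W=wrist()
f=fitw(W,(.430,.306),.035,.055,.065);print(f,env.current_position())
x,y=f[1]/1000,f[2]/1000
env.line_to([x,y,.10]); env.sleep(.2); print(env.current_position(),env.current_contact_force())
env.line_to([x,y,.026],v=.08); env.sleep(.2)
print(env.current_position(),env.current_contact_force())
env.grab(40); env.sleep(.2)
print(env.current_gripper_width(),env.current_grip_force(),env.current_position(),env.current_contact_force())
env.line_to([x,y,.14],v=.1); env.sleep(.2)
print(env.current_gripper_width(),env.current_contact_force(),env.current_clock())
c,W=wrist('w3.png'); print(env.current_position())
```

```text
(2003, 430.9, 306.5, 'R', 25.1, array([0.4298, 0.3065, 0.0589])) [0.42937578 0.3035216  0.22018674]
[0.43157574 0.30698812 0.10103776] [0.05868418 0.43159925 0.18318965]
[0.43127644 0.30680262 0.02655378] [ 0.33944363  0.45714628 -0.18407741]
0.5542654256720082 41.52026156885768 [0.43102646 0.30651196 0.02643762] [-0.89748283 -1.48810806  5.66045103]
0.5542235161115026 [ 0.09367972  0.1528878  -1.3798533 ] 8.1333
[0.43069275 0.30630122 0.13952969]
```

View pics/w3.png

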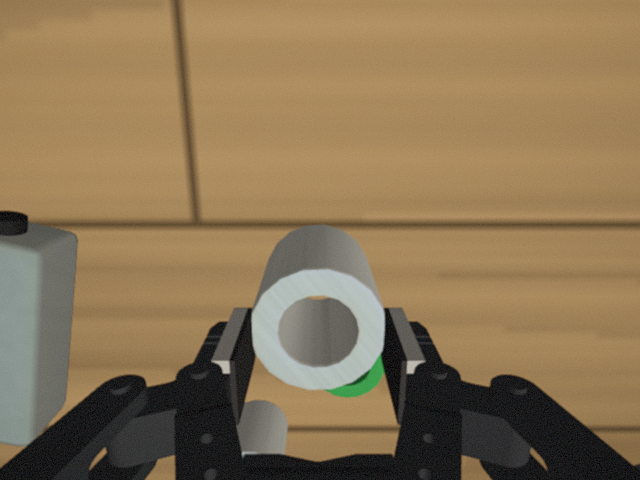

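The sleeve is held upright between the pads with its top ring at about (318,328). I'll measure the in-hand offset, then carry it over and lower it while watching the force.

```bash
cat >> h.py <<'E'
def lower(x,y,z0,z1,step=.006,v=.05,fmax=8):
    """step down until the upward push exceeds fmax over the free-hanging value"""
    f0=env.current_contact_force(); z=z0
    while z>z1+1e-6:
        z=max(z-step,z1); env.line_to([x,y,z],v=v)
        d=env.current_contact_force()-f0
        print(round(z,4),env.current_position().round(4)[[0,1,2]],d.round(1))
        if d[2]>fmax or np.hypot(d[0],d[1])>15: return False
    return True
E
python3 - <<'E'
from h import *
c,W=wrist(); p=env.current_position()
f=fitw(W,p[:2],.035,p[2]+.025,p[2]+.045); print('held',f,p)
q=W[np.hypot(W[...,0]-p[0],W[...,1]-p[1])<.035]; print(np.histogram(q[:,2]-p[2],bins=np.arange(-.02,.06,.005)))
env.line_to([p[0],p[1],.215],v=.2)
env.movep([.4972,.0346,.215],Q); env.sleep(.3)
print(env.current_position(),env.current_tcp_rot().round(4),env.current_contact_force(),env.current_clock())
wrist('w4.png')
E
```

```text
held (12155, 426.7, 306.4, 'R', 34.7, array([0.4284, 0.3066, 0.1725])) [0.43074693 0.30638726 0.13966819]
(array([ 435,  507,  578,  624,  724,  787,  848,  977, 1065, 1246, 9490,
        670,  749,  819,  915]), array([-2.00000000e-02, -1.50000000e-02, -1.00000000e-02, -5.00000000e-03,
        3.46944695e-18,  5.00000000e-03,  1.00000000e-02,  1.50000000e-02,
        2.00000000e-02,  2.50000000e-02,  3.00000000e-02,  3.50000000e-02,
        4.00000000e-02,  4.50000000e-02,  5.00000000e-02,  5.50000000e-02]))
[0.49718099 0.03582485 0.21492124] [-1.0e-04 -1.2e-03  1.0e+00  1.0e-04] [-0.50981537 -0.43514982 -2.21732802] 10.1417
```

View pics/w4.png

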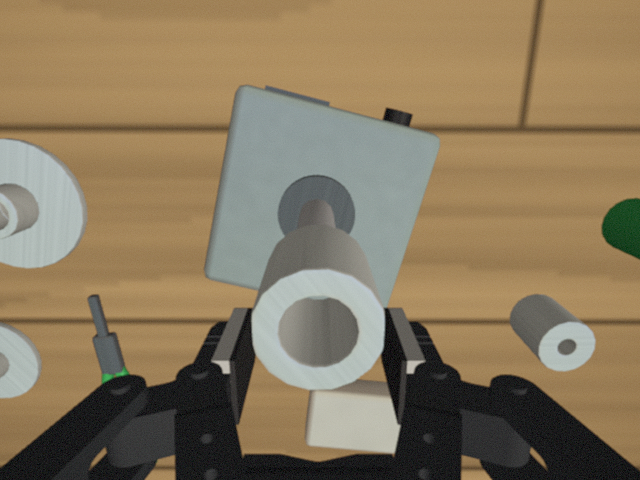

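The sleeve hangs just above the spindle, which is visible at (318,215) and in line with the sleeve's column at about 318. Next I'll get a precise ring centre in the hand, align and lower.

Run:
```python
from h import *
S=np.array([.4972,.0346])
c,W=wrist(); p=env.current_position()
D=W-p
m=(np.abs(D[...,1])<.0245)&(np.abs(D[...,0])<.04)&(np.abs(D[...,2]-.0325)<.003)&(c['pixels'].min(2)>150)
m=m.astype(np.uint8); cs,h=cv2.findContours(m,cv2.RETR_CCOMP,cv2.CHAIN_APPROX_NONE)
for k in cs:
    if len(k)>80:
        q=D[k[:,0,1],k[:,0,0]]; A=np.c_[2*q[:,:2],np.ones(len(q))]
        s=np.linalg.lstsq(A,(q[:,:2]**2).sum(1),rcond=None)[0]; print('circle',len(k),s[:2].round(4),np.sqrt(s[2]+s[0]**2+s[1]**2).round(4),q[:,2].mean().round(4))
f=fitw(W,S,.045,.064,.072); print('flange',f)
p2=W[(W[...,2]>.056)&(W[...,2]<.063)]; p2=p2[np.hypot(p2[:,0]-.496,p2[:,1]-.033)<.13]
print('hous',cv2.minAreaRect((p2[:,:2]*1000).astype(np.float32)))
```

```text
circle 365 [-0.      0.0008] 0.024 0.0323
circle 221 [0.0001 0.0009] 0.0147 0.032
flange (2657, 497.4, 34.8, 'R', 30.0, array([0.4878, 0.0347, 0.0672]))
hous ((496.966796875, 35.00950622558594), (156.53211975097656, 156.52676391601562), 76.29688262939453)
```

```bash
cat >> h.py <<'E'
def align(t,z):
    """trim out the steady-state error; returns the xy command"""
    cmd=np.array(t,float)
    for _ in range(3):
        env.line_to([*cmd,z],v=.05); env.sleep(.25); e=np.array(t)-env.current_position()[:2]; cmd+=e
        if abs(e).max()<3e-4: break
    print('aligned',cmd,e); return cmd
E
python3 - <<'E'
from h import *
x,y=align([.4973,.0340],.205)
print(lower(x,y,.205,.100,step=.007,v=.06), env.current_clock(),env.current_gripper_width())
E
```

```text
aligned [0.49713488 0.03402767] [-1.65124557e-04  2.76701411e-05]
0.198 [0.4966 0.034  0.1973] [ 0.8 -0.9 -1.2]
0.191 [0.4966 0.034  0.1904] [ 1.7 -0.2 -1.5]
0.184 [0.4967 0.034  0.1835] [ 0.4 -0.1 -0.9]
0.177 [0.4967 0.034  0.1765] [ 0.9  0.4 -0. ]
0.17 [0.4967 0.0341 0.1695] [ 1.   0.6 -1.2]
0.163 [0.4967 0.034  0.1625] [ 0.1  0.5 -1.2]
0.156 [0.4967 0.0341 0.1555] [ 0.5 -0.7 -0.9]
0.149 [0.4967 0.0341 0.1485] [ 1.4 -0.5 -1.2]
0.142 [0.4967 0.034  0.1415] [ 0.8 -1.1 -0.4]
0.135 [0.4967 0.034  0.1345] [ 1.  -0.8 -1.2]
0.128 [0.4967 0.034  0.1275] [ 0.7 -0.1 -1.2]
0.121 [0.4967 0.034  0.1205] [ 0.8 -0.5 -1.9]
0.114 [0.4967 0.034  0.1135] [ 1.3  0.4 -0.4]
0.107 [0.4967 0.034  0.1065] [ 0.7 -0.4 -0.7]
0.1 [0.4967 0.0341 0.0995] [ 0.3 -0.6 -0.9]
True 14.8417 0.5515895234969937
```

It threaded freely. Now the gentle touchdown and release.

Run:
```python
from h import *
x,y=.49713,.03403
lower(x,y,.100,.090,step=.001,v=.02,fmax=4)
env.sleep(.2); print(env.current_position(),env.current_contact_force())
env.gripper_open(); env.sleep(.2); print(env.current_contact_force())
env.line_to([x,y,.24],v=.15)
env.movep([.5035,-.2372,.20],Q); env.sleep(.3); c,W=wrist('w5.png')
print('hub',fitw(W,(.5035,-.2372),.035,.033,.045),'disc',fitw(W,(.5035,-.2372),.075,.005,.015),env.current_clock())
c=cap('top'); Wt=cloud(c,c['pose']); print('sleeve top',fitw(Wt,(.4957,.0335),.035,.11,.14),fitw(Wt,(.4957,.0335),.035,.05,.145))
```

```text
0.099 [0.4971 0.034  0.099 ] [0.1 0.9 0.3]
0.098 [0.497  0.0341 0.098 ] [-0.   0.1  0.3]
0.097 [0.497  0.034  0.0969] [-0.2  1.2  1. ]
0.096 [0.497  0.034  0.0959] [0.7 0.6 0.5]
0.095 [0.4971 0.034  0.0949] [0.5 0.7 0.5]
0.094 [0.4974 0.034  0.0944] [-0.7  0.5  4.1]
[0.49746097 0.03403244 0.09446906] [-1.3805408  -0.71893814  2.909173  ]
[ 0.62240802 -0.83309284 -0.37455571]
hub (1383, 504.4, -238.1, 'R', 22.0, array([ 0.5034, -0.238 ,  0.0387])) disc (12157, 504.3, -238.1, 'R', 60.0, array([ 0.5004, -0.238 ,  0.0091])) 19.75
sleeve top (232, 495.3, 33.4, 'R', 24.9, array([0.4953, 0.0317, 0.128 ])) (500, 495.7, 33.6, 'R', 34.9, array([0.4949, 0.0296, 0.0949]))
```

View pics/w5.png

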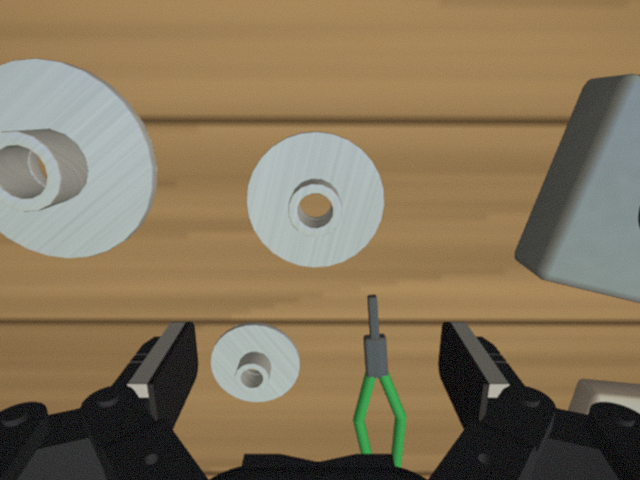

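The sleeve is seated, with its top at 0.128. The middle wheel's hub is at pixel (315,205), i.e. (0.5044, -0.2381), with hub radius 22 mm and disc radius 60 mm. Now I'll grasp it.

```bash
cat >> h.py <<'E'
def ring(c,W,zo,tol,hw):
    p=env.current_position(); D=W-p
    m=(np.abs(D[...,1])<hw)&(np.abs(D[...,0])<.04)&(np.abs(D[...,2]-zo)<tol)&(c['pixels'].min(2)>150)
    cs,_=cv2.findContours(m.astype(np.uint8),cv2.RETR_CCOMP,cv2.CHAIN_APPROX_NONE)
    for k in cs:
        if len(k)>80:
            q=D[k[:,0,1],k[:,0,0]]; A=np.c_[2*q[:,:2],np.ones(len(q))]
            s=np.linalg.lstsq(A,(q[:,:2]**2).sum(1),rcond=None)[0]
            print('circle',len(k),s[:2].round(4),np.sqrt(s[2]+s[0]**2+s[1]**2).round(4),q[:,2].mean().round(4))
E
python3 - <<'E'
from h import *
x,y=align([.5044,-.2381],.10)
ok=lower(x,y,.10,.012,step=.022,v=.08,fmax=5); env.sleep(.2); print(env.current_position())
if ok:
    env.grab(50); env.sleep(.2)
    print(env.current_gripper_width(),env.current_grip_force(),env.current_position(),env.current_contact_force())
    env.line_to([x,y,.06],v=.06); env.line_to([x,y,.22],v=.15); env.sleep(.3)
    print(env.current_gripper_width(),env.current_position(),env.current_contact_force(),env.current_moment(),env.current_clock())
    c,W=wrist('w6.png'); ring(c,W,.027,.004,.0215)
E
```

```text
aligned [ 0.50434651 -0.23807757] [-5.34873510e-05  2.24305135e-05]
0.078 [ 0.5038 -0.2378  0.0773] [-0.3 -0.7  1.2]
0.056 [ 0.5039 -0.2379  0.0554] [-0.4 -0.1  1. ]
0.034 [ 0.5038 -0.2378  0.0333] [-0.1 -0.   0.1]
0.012 [ 0.5037 -0.2378  0.0112] [-1.2 -0.8  0.2]
[ 0.5047256  -0.2383368   0.01238023]
0.4543876090874818 49.48412049561739 [ 0.50452526 -0.23834837  0.01307261] [-2.00673385  0.92967273  5.28896722]
0.4540321344696848 [ 0.50411643 -0.23796516  0.21951692] [-9.36711492e-01 -2.99641857e-03 -4.32452010e+00] [ 0.0420484   0.01878181 -0.06099682] 27.3083
circle 305 [0.0002 0.0005] 0.0207 0.0253
circle 210 [0.0002 0.0007] 0.0147 0.0252
```

View pics/w6.png

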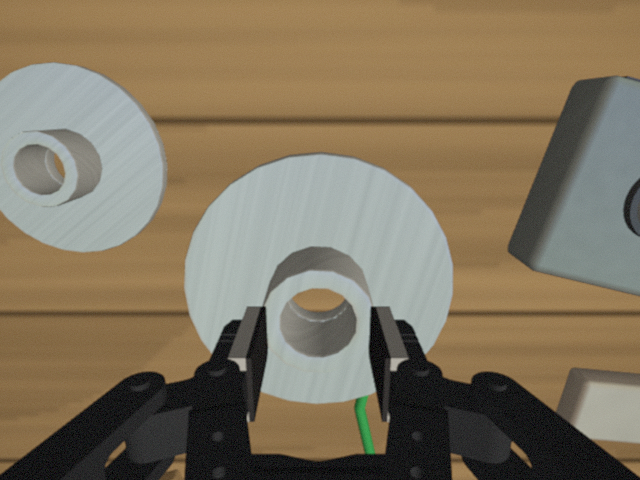

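The wheel is held level, hub up, with the bore centred at (318,325) between the pads. I'll carry it over, align and lower it.

Run:
```python
from h import *
c,W=wrist(); p=env.current_position(); D=W-p
m=(np.hypot(D[...,0],D[...,1])<.058)&(np.abs(D[...,2]+.003)<.006); q=D[m]
print('disc plane',len(q),np.linalg.lstsq(np.c_[q[:,:2],np.ones(len(q))],q[:,2],rcond=None)[0].round(4))
env.movep([.4972,.034,.22],Q)
x,y=align([.4972,.0340],.19)
ok=lower(x,y,.19,.146,step=.006,v=.05,fmax=6)
if ok:
    lower(x,y,.146,.136,step=.001,v=.02,fmax=4)
    env.sleep(.2)
print(ok,env.current_position(),env.current_contact_force(),env.current_clock(),env.current_gripper_width())
```

```text
disc plane 34220 [ 0.0018  0.006  -0.0042]
aligned [0.49693695 0.03397345] [-2.63054330e-04 -2.65535324e-05]
0.184 [0.4964 0.034  0.1834] [-1.   0.  -0.3]
0.178 [0.4965 0.034  0.1775] [-1.3 -0.  -0. ]
0.172 [0.4965 0.034  0.1715] [-1.6  0.  -0.2]
0.166 [0.4965 0.034  0.1655] [-1.2  0.8 -0.6]
0.16 [0.4965 0.034  0.1595] [-1.2  0.6 -1. ]
0.154 [0.4965 0.0339 0.1535] [-0.   0.3  0.3]
0.148 [0.4965 0.034  0.1475] [-1.3 -0.4  0.1]
0.146 [0.4968 0.034  0.1459] [-0.   0.1  0. ]
0.145 [0.4969 0.034  0.145 ] [-1.9  0.2 -0.9]
0.144 [0.4969 0.034  0.1439] [-1.4  0.1  0. ]
0.143 [0.4969 0.034  0.1429] [-1.6 -0.8 -0. ]
0.142 [0.4968 0.034  0.1419] [-1.1 -0.8 -0.6]
0.141 [0.4972 0.034  0.1413] [-1.9 -0.7  1.9]
0.14 [0.4976 0.034  0.1411] [-3.3  1.2  9.6]
True [0.49758186 0.03399861 0.14115817] [-1.10043913  0.33523539  5.06796057] 33.2833 0.4487373878491732
```

It touched down where expected. Release and check.

Run:
```python
from h import *
x,y,z=env.current_position()
env.gripper_open(); env.sleep(.2); print(env.current_contact_force())
env.line_to([x,y,.30],v=.12); env.movep([.40,-.10,.32],Q); env.sleep(.4)
print(env.current_clock())
c=cap('top'); W=cloud(c,c['pose']); print('hub',fitw(W,(.4957,.0335),.032,.16,.18),'disc',fitw(W,(.4957,.0335),.075,.130,.146))
m=(np.hypot(W[...,0]-.4957,W[...,1]-.0335)<.058)&(W[...,2]>.13)&(W[...,2]<.146);q=W[m]
print('plane',np.linalg.lstsq(np.c_[q[:,:2]-[.4957,.0335],np.ones(len(q))],q[:,2],rcond=None)[0].round(4))
cap('scene','s2.png')
```

```text
[ 1.03368303  0.88578888 -1.07776988]
36.6
hub (170, 495.6, 33.4, 'R', 21.7, array([0.4952, 0.0335, 0.1672])) disc (1646, 495.5, 33.4, 'R', 59.7, array([0.4953, 0.0329, 0.1383]))
plane [-0.     -0.0031  0.1383]
```

View pics/s2.png

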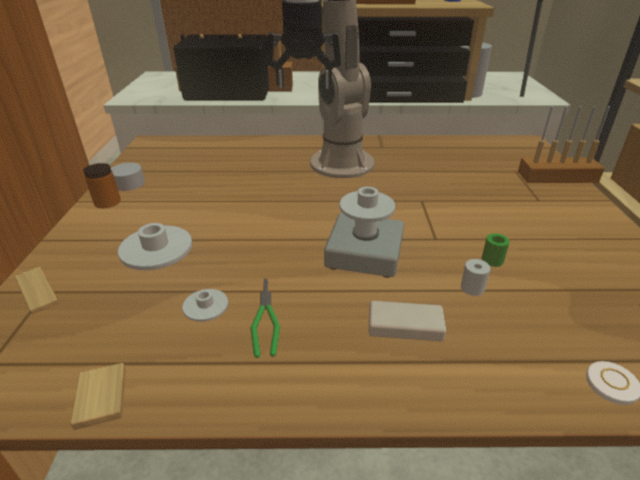

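The wheel lies flat on the sleeve (pixel (367,205), disc top at 0.138 m, level). Nothing else has moved.

```bash
python3 -c "
from workcell import env
print(env.finish_job())"
```

```text
the job is handed in; nothing more can be done
None
```

The job is handed in: the fitting sleeve is down on the flange and the middle-sized wheel lies flat on it, hub up, both lowered by hand in about 37 s, and nothing else on the bench was moved.

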